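Load the glaze mill and set its drive tension

ROBOT

A 6-joint arm with a two-finger parallel gripper is mounted at the origin on a cart in front of the work surface, level with it; the furniture and walls round the work are solid. World frame = base frame: x ahead of the robot, y to its left, z up, the work surface at z = 0. Lengths are in m, angles in rad, forces in N, time in s.
With the tool pointing down it reaches from about 0.4 to 0.825 m from the base axis. Payload 7 kg.
Tool frame: the origin (TCP) lies at the centre of the arm's flange, where the gripper is bolted on; the fingertips stand 178 mm ahead of it and the grasp point (between the pads) lies ahead of it (tcp_to_grasp is the z of the grasp point in the tool frame, in m); z points along the fingers, x is the direction in which the jaws open and shut, and the axes are right-handed (so a half turn about z gives the same grasp; the last joint's range is limited). The gripper opens to 88 mm and grips with 3 to 60 N. Pads are 19 mm wide; open, the fingers measure 130 mm over their backs; the gripper's body (78 mm by 193 mm) begins 47 mm behind the grasp point.
Start: joints at [-1.029, 0.359, 0.012, 0, -1.224, -0.288], TCP at [0.169, -0.653, 0.405] pointing down, gripper open.
Joint ranges: [-3.07, 3.07], [-1.43, 2.12], [-1.02, 1.25], [-3.03, 1.67], [-3.05, -0], [-3.03, 3.03]. Speed limits (rad/s): [2.39, 2.39, 3.01, 3.14, 3.14, 3.14].

INTERFACE

Orientations are given as [roll, pitch, yaw] about the fixed x, y, z axes, in that order (R = Rz(yaw) Ry(pitch) Rx(roll)).
In Python, from station import get_state, grab_frame, job_done, tcp_to_grasp gives the robot as it stands.
- The arm moves only by the tool drive_tool, never from a script. Its argument "moves" is a list of rows, each a list of 7 numbers: the shift along the tool's x, y, z in mm, then the turn, a rotation vector about the tool's x, y, z in degrees, then the closure, from -1 (fully open) to 1 (shut), so that 0 is half open. In form: [[dx, dy, dz, ax, ay, az, claw], ...]. A call has 1 to 12 rows; each row is the pose to reach, as a shift and turn from the pose commanded when the call began, along the tool's axes at that moment; what a row does not reach only later rows make up. A row lasts 1/8 s, in which the tool goes at most 62.5 mm and 10.7 degrees, less where a joint would pass 70% of its speed; a pose out of reach is approached as far as the arm can. A call with a gripper value outside its range is refused whole. The fingers move at their own pace and stop on an object; "grip_force" is the grip in N (left out, the last holds). Time passes only in rows, so rows that repeat a pose let the fingers close. It gives the time, the measured TCP pose, the force and the opening at its end, in the units of the state.
- get_state(): the state, without advancing time (a new reading comes with each control period).
- grab_frame(name): name is "side" or "top" or "wrist"; returns a dict with "img" (480x640x3 uint8, red, green, blue), "range_z" (480x640 float32, m along the optical axis (not along the pixel's ray), 0 where there is no reading), "fovy" (degrees; the focal length in pixels is half the picture's height over the tangent of half this angle, whatever the lens; pixels are square), "cx", "cy" (the principal point, pixels), "k1" (the pictures are not rectified: a ray, as slopes to the right and down, at radius r is drawn at 1 + k1 r^2 times it, then the intrinsics apply), "rvec" (rotation vector, rad) and "tvec" (3), from world to camera coordinates, as OpenCV has them. Camera axes: x right, y down, z forward; pixel columns grow to the right and rows downward; lengths in m; the calibration is good to about 2 mm. A picture is of the moment at which its call begins.
- job_done(): hands the job in, once; it reports no verdict.
The state is a dict: "t": time; "q": joint angles; "qd": joint speeds; "joint_efforts": joint torques, N m; "eef_pos": TCP position; "ee_rot": TCP orientation; "force": force on the tool from outside, world axes, zero at the start; "moment": the same for the moment, N m; "width": finger opening in m.
Only numpy, scipy, OpenCV 4.12 (cv2) and the standard library are available. Lean on these libraries where they do the work, as an engineer would, in place of code of your own. Each camera call takes 0.05 s, during which the arm holds its last target. There are 200 camera calls.

TASK

Get the glaze mill ready to run: take the milling jar out of its wooden case and lay it in the mill with its axle fully down in both open bearing slots. Then turn the black tension knob clockwise until the steel pointer stands at the long mark on the white scale, with both rubber drive wheels pressed on the jar, and let go. Leave the pots on the bench where they are.

Things in the scene. Friction and masses are not known exactly. Their poses are not given: they have to be found in the camera images.
- jar_center (a point): centre of the loose milling jar, on its axis; its y axis runs along the jar. White ceramic cylinder, 52 mm diameter, 150 mm long, a steel axle stub at each end; about 0.3 kg; both ends alike. It starts in its case, axis 35.5 mm above the bench, sunk between the walls: there only the axle stubs can be gripped. In the mill the whole stub is inside a slot, so it must be held by its body.
- mill_jar: the same jar; origin and axes as jar_center. Eight-sided metal end plates, 55 mm across flats, span 75 to 85 mm from the centre, so it does not roll; lying on the bench its axis is 27.5 mm high. The axle stubs, 16 mm diameter, span 85 to 131 mm from the centre.
- axle_end_a (a point): point on the axis of one axle stub of the jar, 117 mm from the jar's centre towards its +y, in the middle of the part that sticks out of the case
- axle_end_b (a point): the same on the other axle stub, 117 mm from the jar's centre towards its -y
- jar_case: open wooden case, fixed; 84 mm wide (x), 198 mm long (y), 66 mm high, walls 9 mm; origin at the centre of its underside, on the bench. The jar lies in it along its y axis; the walls stand 6 mm off its end plates and 30 mm higher than its axis. A notch 25 mm wide, open at the top, in each end lets an axle stub stick out 32 mm.
- seat (a point): where the jar's centre stands once both stubs rest on the slot bottoms, half-way between the slots, 62 mm above the bench. Axes: y along the axle, x from the mill's open front to its knob, z up. Slots 19 mm wide (x), flared at the top, bottoms 54 mm above the bench, in two pillars that span 89 to 131 mm either side (y), 109 mm high. Mill bed 20 mm above the bench.
- drive_yoke: grey sprung yoke behind the seat with the motor and two rubber drive wheels, 30 mm diameter, 50 to 62 mm either side of the middle. At first the wheels clear the seated jar by 6 to 12 mm; between them the space behind the jar is free for a finger to 80 mm from the seat. It moves with the carriage and against its spring; origin below the seat at knob 0.
- knob_grip (a point): centre of the round black ribbed tension knob, 42 mm diameter, 28 mm high, upright axis, 110 mm above the bench, behind the seat to its right (x +178, y -85 mm in the seat's axes). The gear housing under it is 84 mm high; the motor, 105 mm high, is 50 mm away from it towards the jar.
- tension_knob (a joint): knob angle in rad, grows clockwise seen from above, 0 to 5.7, starts at 0 to 0.8; stays where it is left and can be turned back. Clockwise it moves the carriage with scale and yoke 7 mm per rad towards the jar. The wheels first run free; once they touch the jar the spring gives and the pointer moves along the scale. Takes 0.1 to 0.2 N m.
- set_mark (a point): the long mark on the white scale plate on top of the carriage, where the pointer's tip shall stand; 82 mm above the bench. It moves with the carriage. Its axes are the seat's: x runs along the scale. The short marks are 3 mm apart.
- pointer_tip (a point): tip of the steel pointer of the sprung yoke, just over the scale. With the spring slack it is 12 mm from the long mark on the jar's side (x = -12 mm in the mark's frame); as the spring is pressed it moves in +x and is at the mark at x = 0, where the wheels press on the jar with about 9 N. The spring ends 6 mm past the mark.
- bisque_cup: bystander: unglazed brown cup, 72 mm wide, 80 mm high; origin at the centre of its underside
- green_cup: bystander: small pale green cup, 66 mm wide, 57 mm high; origin at the centre of its underside
- banding_wheel: bystander, fixed: potter's banding wheel (turntable) between case and mill, round metal head of 192 mm diameter on a column, 112 mm high, with clay turnings on it up to about 135 mm; origin at the centre of its foot, on the bench. Carry the jar over it or round it.

How it is judged:
On the way:
1. the jar lies in the mill, its axle down in both slots, before the drive is tightened (pointer still more than 8 mm from the mark) (distance between jar_center and seat below 0.008 m and z of jar_center in the frame of seat below 0.003 m and angle between the y axis of mill_jar and the y axis of seat, either way round below 0.03 rad and x of pointer_tip in the frame of set_mark below -0.008 m), for 0.2 s.
At the end, for the whole second after the job is handed in: the jar rests in the mill, its axle on the bottoms of both slots (centre within 8 mm of the seat, not more than 3 mm above it, level and square within 0.03 rad); the pointer stands within 3 mm of the long mark; the drive wheels press on the jar with more than 3 N; the jar is at rest (distance between jar_center and seat below 0.008 m and z of jar_center in the frame of seat below 0.003 m and angle between the y axis of mill_jar and the y axis of seat, either way round below 0.03 rad and x of pointer_tip in the frame of set_mark between -0.003 and 0.003 m and contact force between drive_yoke and mill_jar above 3 N and linear speed of mill_jar below 0.02 m/s); the robot touches nothing.
It fails at once if a bystander pot is moved more than 40 mm or tipped (distance of any of bisque_cup, green_cup from where it was at the start of the episode above 0.04 m or angle between any of bisque_cup, green_cup's own z axis and vertical above 0.6 rad).
It also fails if it takes over 72 s, if anything falls off the work surface, if the arm or the gripper's body presses on something with over 40 N, if the wrist force passes 120 N, or if a joint passes its speed limit or range.

## Working session

There is one attempt and no reset: what is moved stays moved. The work goes in short steps, Python scripts to look and compute and a tool call to move; the robot and the scene stay as the last step left them, time stands still between calls to the robot, and variables do not carry over. Pictures are saved under pics/ and viewed, about 8 in all and at most 12, crops included, and the job is handed in when it is done.

Besides the shell and the picture viewer there is one more tool, called after "Call:" in YAML: its name, and indented under it one key for each argument. drive_tool: Moves the arm, as the interface text tells. Its arguments: {"type":"object","properties":{"moves":{"type":"array"},"grip_force":{"type":"number"}},"required":["moves"]}

```bash
mkdir -p pics; ls; cat > h.py <<'E'
import numpy as np, cv2
from station import *
def K(f):
    F=240/np.tan(np.radians(f["fovy"])/2); return np.array([[F,0,f["cx"]],[0,F,f["cy"]],[0,0,1.]])
def D(f): return np.array([f["k1"],0,0,0,0.])
def cam(f): R=cv2.Rodrigues(np.array(f["rvec"],float))[0]; return R,np.array(f["tvec"],float)
def cloud(f):
    v,u=np.mgrid[0:480,0:640]
    p=cv2.undistortPoints(np.stack([u,v],-1).reshape(-1,1,2).astype(float),K(f),D(f)).reshape(480,640,2)
    z=f["range_z"]; c=np.dstack([p[...,0]*z,p[...,1]*z,z]); R,t=cam(f)
    w=(c-t)@R; w[z<=0]=np.nan; return w
def ray(f,uv,h):
    p=cv2.undistortPoints(np.array(uv,float).reshape(-1,1,2),K(f),D(f)).reshape(-1,2); R,t=cam(f)
    o=-R.T@t; d=np.c_[p,np.ones(len(p))]@R; return o+d*((h-o[2])/d[:,2])[:,None]
def proj(f,P): return cv2.projectPoints(np.array(P,float).reshape(-1,1,3),np.array(f["rvec"],float),np.array(f["tvec"],float),K(f),D(f))[0].reshape(-1,2)
def save(n,im): cv2.imwrite("pics/"+n,im[...,::-1])
E
python3 - <<'E'
from h import *
import pickle
fs={n:grab_frame(n) for n in("side","top","wrist")}
pickle.dump(fs,open("f0.pkl","wb"))
for n,f in fs.items():
    R,t=cam(f); print(n,f["fovy"],f["k1"],(-R.T@t).round(3),R[2].round(2)); 
save("top0.png",fs["top"]["img"]); save("side0.png",fs["side"]["img"])
print(get_state(),tcp_to_grasp)
E
```

```text
pics
side 51.35684355826987 -0.018846376379996692 [0.469 1.011 0.61 ] [ 0.09 -0.91 -0.41]
top 51.69630507951851 0.0011211776368484831 [ 0.459 -0.091  1.238] [ 0.09 -0.   -1.  ]
wrist 70.1553914292914 -0.03319490158971633 [ 0.09  -0.674  0.384] [ 0.29  0.08 -0.95]
{'t': 0.15, 'q': array([-1.02891075e+00,  3.59239348e-01,  1.12789933e-02, -2.53104860e-04,
       -1.22406614e+00, -2.88086030e-01]), 'qd': array([ 0.00240036, -0.00257839,  0.00238358,  0.00157106, -0.00109739,
       -0.00047389]), 'joint_efforts': array([-1.51258831e-03, -5.83273208e+01,  2.93292153e+01,  7.00114265e+00,
        8.78097519e-03, -1.15937150e-04]), 'eef_pos': array([ 0.16943803, -0.65325219,  0.40393125]), 'ee_rot': array([-3.14147127e+00, -1.24707967e-03,  1.82450964e+00]), 'force': array([-0.13022049, -0.1892359 ,  0.11225716]), 'moment': array([-0.06012135,  0.03038714, -0.0058194 ]), 'width': 0.0876247591286146} 0.1593
```

View pics/top0.png

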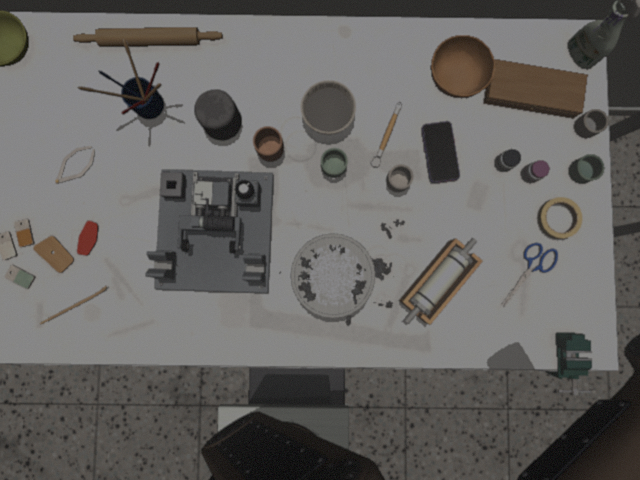

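View pics/side0.png

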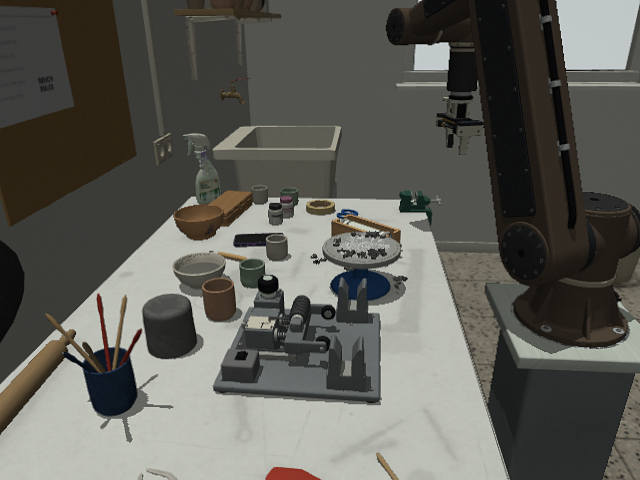

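Top view: the mill is at (215,230), with slot pillars at (160,263) and (255,268), knob at (247,188), banding wheel at (333,277). The case with the jar is at (440,282), tilted, with stubs at (411,316) and (472,246). The cups are at (268,143) and (334,163). The side view agrees.

```bash
python3 - <<'E'
from h import *
import pickle
fs=pickle.load(open("f0.pkl","rb")); f=fs["top"]; w=cloud(f); im=f["img"]
def rep(n,m):
    print(n,m.sum(),np.nanmedian(w[m],0).round(4), "min",np.nanmin(w[m],0).round(3),"max",np.nanmax(w[m],0).round(3))
U=np.zeros((480,640),bool)
def box(a,b,c,d): m=U.copy(); m[b:d,a:c]=1; return m
z=w[...,2]
# pillars
for n,b in(("pilL",(140,240,180,285)),("pilR",(240,240,272,285))):
    m=box(*b)&(z>.098)&(z<.118); rep(n,m)
    (c,s,a)=cv2.minAreaRect(w[m][:,:2].astype(np.float32)); print(c,s,a)
m=box(225,165,265,205)&(z>.115)&(z<.135); rep("knob",m); print(cv2.minEnclosingCircle(w[m][:,:2].astype(np.float32)))
hsv=cv2.cvtColor(im,cv2.COLOR_RGB2HSV)
m=box(390,230,490,330)&(z>.055)&(z<.075)&(hsv[...,1]>90); rep("case rim",m)
print(cv2.minAreaRect(w[m][:,:2].astype(np.float32)))
m=box(390,230,490,330)&(z>.05)&(z<.07)&(hsv[...,1]<70); rep("jar",m); print(cv2.minAreaRect(w[m][:,:2].astype(np.float32)))
m2=box(390,230,490,330)&(z>.035)&(z<.052)&(hsv[...,1]<70);rep("stubs",m2)
p=w[m2]; 
q=p[p[:,1]>np.median(w[m][:,1])]; print(len(q),np.median(q,0)); q=p[p[:,1]<np.median(w[m][:,1])]; print(len(q),np.median(q,0))
a=cv2.resize(im[225:340,380:500],None,fx=5,fy=5,interpolation=cv2.INTER_CUBIC)
b=cv2.resize(im[160:300,150:280],None,fx=4.1,fy=4.1,interpolation=cv2.INTER_CUBIC)[:575]
c=np.zeros((575,a.shape[1]+b.shape[1],3),np.uint8); c[:a.shape[0],:a.shape[1]]=a; c[:b.shape[0],a.shape[1]:]=b
c=cv2.resize(c,None,fx=800/c.shape[1],fy=800/c.shape[1]); save("crop1.png",np.clip(c*1.6,0,255).astype(np.uint8))
E
```

```text
pilL 248 [0.4893 0.2889 0.1074] min [0.462 0.267 0.098] max [0.519 0.312 0.115]
(0.490285187959671, 0.2892875671386719) (0.05700461566448212, 0.045338455587625504) 0.6005656719207764
pilR 231 [0.4984 0.0692 0.1076] min [0.455 0.048 0.098] max [0.514 0.091 0.115]
(0.48470553755760193, 0.069257952272892) (0.042519859969615936, 0.057851701974868774) 87.91845703125
knob 265 [0.6622 0.0896 0.124 ] min [0.643 0.07  0.115] max [0.684 0.111 0.131]
((0.6624196171760559, 0.09005457162857056), 0.021402446553111076)
case rim 684 [ 0.4559 -0.3698  0.0664] min [ 0.359 -0.465  0.06 ] max [ 0.555 -0.282  0.073]
((0.4576215147972107, -0.3741760849952698), (0.08296346664428711, 0.1959024965763092), 49.9934196472168)
jar 1490 [ 0.4596 -0.3769  0.0593] min [ 0.356 -0.47   0.05 ] max [ 0.56  -0.289  0.069]
((0.4584711790084839, -0.37570464611053467), (0.08515985310077667, 0.19906334578990936), 50.21741485595703)
stubs 768 [ 0.464  -0.3718  0.0448] min [ 0.356 -0.463  0.035] max [ 0.562 -0.283  0.052]
406 [ 0.41395168 -0.32680606  0.04468074]
362 [ 0.51382504 -0.42170783  0.04508571]
```

View pics/crop1.png

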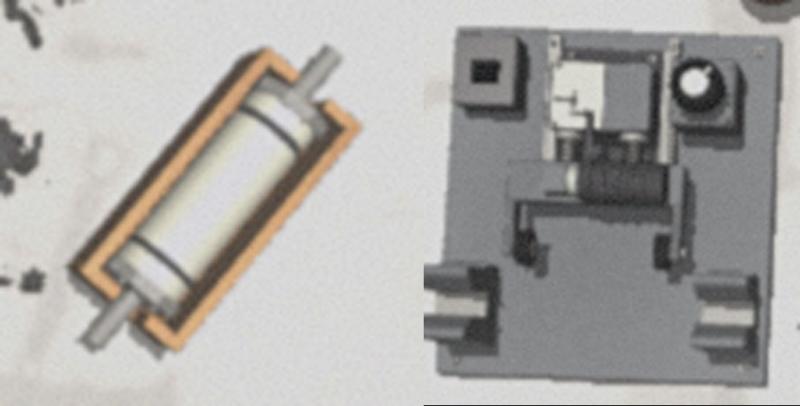

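Crop: left panel, the jar axis runs lower-left to upper-right with both stubs sticking out. Right panel, the mill has slots at lower left and right, knob at (697,85), scale plate at (580,95). The pillars' midpoint and yaw predict the knob within 1 mm of where it was measured. Next I look for free bench to set the jar down on.

```bash
python3 - <<'E'
from h import *
import pickle
fs=pickle.load(open("f0.pkl","rb")); f=fs["top"]; w=cloud(f); z=w[...,2]
m=(z>.012)&(z<.3); P=w[m]; 
b=w[(np.abs(z)<.01)&(w[...,1]<0)&(w[...,1]>-.6)]; print("bench x range",np.nanpercentile(b[:,0],[.5,99.5]))
out=[]
for x in np.arange(.36,.72,.01):
  for y in np.arange(-.6,-.15,.01):
    if not .45<np.hypot(x,y)<.76: continue
    for a in range(0,180,10):
      d=np.array([np.cos(np.radians(a)),np.sin(np.radians(a))]); r=P[:,:2]-[x,y]
      u=np.abs(r@d); v=np.abs(r@[-d[1],d[0]])
      c1=np.maximum(u-.131,v-.028).min(); k=P[:,2]>.055; c2=np.maximum(u[k]-.039,v[k]-.1).min()
      ends=np.array([[x,y]+s*.131*d for s in(-1,1)])
      if ends[:,0].min()<b[:,0].min()+.03: continue
      out.append((min(c1,c2+.02),x,y,a,c1,c2))
out.sort(reverse=True)
for o in out[:12]: print(np.round(o,3))
A=w[390:,:][:0]
# bystander heights around scissors etc
for n,uv in dict(sc=(535,255),blade=(510,295),tape=(560,218),cupA=(399,178),phone=(440,150)).items(): print(n,w[uv[1],uv[0]].round(3))
# refine axis via stub tips
im=f["img"]; a=np.radians(-40); d=np.array([np.cos(a),np.sin(a)]); c=np.array([.4576,-.3742])
r=w[...,:2]-c; u=r@d; v=r@[-d[1],d[0]]
for s in(1,-1):
  k=(u*s>.103)&(u*s<.136)&(np.abs(v)<.025)&(z>.03)&(z<.06); print(s,k.sum(),w[k].mean(0),"v",v[k].mean(),v[k].min(),v[k].max(),"umax",(u*s)[k].max(), "z max",z[k].max())
E
```

```text
bench x range [0.08997026 1.15881685]
[ 4.0e-02  3.7e-01 -5.6e-01  1.1e+02  4.0e-02  2.3e-02]
[ 4.0e-02  3.7e-01 -5.5e-01  1.1e+02  4.0e-02  2.9e-02]
[ 3.8e-02  3.6e-01 -5.4e-01  1.1e+02  3.8e-02  3.2e-02]
[ 3.7e-02  3.6e-01 -5.3e-01  1.1e+02  3.7e-02  2.6e-02]
[ 3.7e-02  3.7e-01 -5.4e-01  1.1e+02  3.7e-02  2.7e-02]
[ 3.6e-02  3.8e-01 -5.7e-01  1.1e+02  3.7e-02  1.6e-02]
[ 3.5e-02  3.7e-01 -5.7e-01  1.1e+02  3.7e-02  1.5e-02]
[ 3.5e-02  3.6e-01 -5.5e-01  1.2e+02  3.5e-02  2.3e-02]
[ 3.5e-02  3.9e-01 -5.8e-01  1.0e+02  3.5e-02  2.1e-02]
[ 3.5e-02  3.6e-01 -5.6e-01  1.2e+02  3.9e-02  1.5e-02]
[ 3.4e-02  3.6e-01 -5.5e-01  1.1e+02  3.4e-02  3.0e-02]
[ 3.4e-02  3.8e-01 -5.6e-01  1.1e+02  3.4e-02  2.5e-02]
sc [ 0.524 -0.622  0.005]
blade [ 0.424 -0.557  0.005]
tape [ 0.618 -0.687  0.004]
cupA [ 0.715 -0.283  0.007]
phone [ 0.786 -0.385  0.015]
1 79 [ 0.548478   -0.44996482  0.04161843] v 0.0003760381703411333 -0.00861376924657186 0.0074510358604325975 umax 0.13348753779289335 z max 0.0485117736178346
-1 71 [ 0.36886667 -0.29968096  0.0421586 ] v 4.8207915891248295e-05 -0.008784014298837264 0.0073792741861657225 umax 0.1278929376745952 z max 0.04827819745222402
```

```bash
cat >> h.py <<'E'
from scipy.spatial.transform import Rotation as Ro
def go(x,y,z,yaw,tilt=None):
    "print shift (mm) and turn (deg) in tool axes to put the TCP there, tool down, yaw in deg"
    s=get_state(); R0=Ro.from_euler("xyz",s["ee_rot"]); R1=Ro.from_euler("xyz",[180,0,yaw],degrees=True)
    if tilt is not None: R1=R1*Ro.from_rotvec(np.radians(tilt))
    d=R0.inv().apply(np.array([x,y,z])-s["eef_pos"])*1000; r=np.degrees((R0.inv()*R1).as_rotvec())
    print("t",round(s["t"],2),"shift",d.round(1),"turn",r.round(1),"F",s["force"].round(1),"w",round(s["width"],4))
E
python3 -c "
from h import *
go(.368,-.299,.405,50); go(.368,-.299,.196,50)"
```

```text
t 0.15 shift [293.1 281.1  -0.7] turn [-0.  -0.1 54.5] F [-0.1 -0.2  0.1] w 0.0876
t 0.15 shift [292.8 281.1 208.3] turn [-0.  -0.1 54.5] F [-0.1 -0.2  0.1] w 0.0876
```

Call:
drive_tool:
  moves:
    - [293, 281, 0, 0, 0, 54.5, -1]
    - [293, 281, 0, 0, 0, 54.5, -1]
    - [293, 281, 0, 0, 0, 54.5, -1]
    - [293, 281, 0, 0, 0, 54.5, -1]
    - [293, 281, 0, 0, 0, 54.5, -1]
    - [293, 281, 0, 0, 0, 54.5, -1]
    - [293, 281, 0, 0, 0, 54.5, -1]
    - [293, 281, 0, 0, 0, 54.5, -1]
    - [293, 281, 70, 0, 0, 54.5, -1]
    - [293, 281, 100, 0, 0, 54.5, -1]
    - [293, 281, 100, 0, 0, 54.5, -1]
  grip_force: 60

```text
t: 1.52
eef_pos: [0.3666, -0.2994, 0.3024]
ee_rot: [-3.136, 0.002, 0.872]
force: [-0.8, -0.9, 1.1]
width: 0.0878
```

```bash
python3 - <<'E'
from h import *
go(.368,-.299,.196,50)
f=grab_frame("wrist"); save("w1.png",f["img"])
print(proj(f,[[.368,-.299,.0355],[.3665,-.2983,.0435],[.4576,-.3742,.0355]]))
E
```

```text
t 1.52 shift [  1.4   1.5 106.4] turn [-0.3  0.1 -0. ] F [-0.8 -0.9  1.1] w 0.0878
[[323.06609141 246.38650239]
 [322.54132175 247.78400126]
 [322.6640553  373.69822231]]
```

View pics/w1.png

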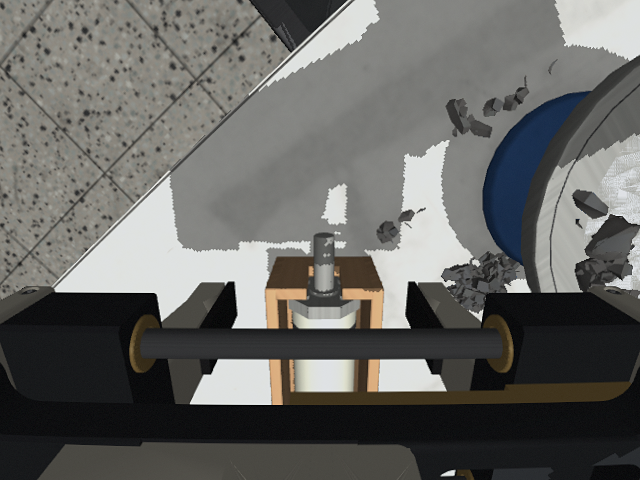

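The stub tip is at (323,238), where my projection puts it. But at this near stub the gripper body's corner would come close to the banding wheel head on the right, so I'll grip the far stub.

```bash
python3 - <<'E'
from h import *
import pickle
f=pickle.load(open("f0.pkl","rb"))["top"]; w=cloud(f); z=w[...,2]
m=(z>.1)&(z<.15)&(w[...,1]<-.0)&(w[...,1]>-.26)&(w[...,0]>.3)&(w[...,0]<.6); print("wheel",cv2.minEnclosingCircle(w[m][:,:2].astype(np.float32)), z[m].max())
go(.548,-.4495,.302,50); go(.548,-.4495,.196,50)
E
```

```text
wheel ((0.46854251623153687, -0.11465688794851303), 0.0959600880742073) 0.13604364260304094
t 1.57 shift [  1.2 234.5   1.9] turn [-0.1  0.1  0. ] F [ 0.1 -0.   0.5] w 0.0876
t 1.57 shift [  1.4 234.7 107.9] turn [-0.1  0.1  0. ] F [ 0.1 -0.   0.5] w 0.0876
```

Call:
drive_tool:
  moves:
    - [1, 235, 0, 0, 0, 0, -1]
    - [1, 235, 0, 0, 0, 0, -1]
    - [1, 235, 0, 0, 0, 0, -1]
    - [1, 235, 0, 0, 0, 0, -1]
    - [1, 235, 0, 0, 0, 0, -1]
    - [1, 235, 50, 0, 0, 0, -1]
    - [1, 235, 90, 0, 0, 0, -1]
    - [1, 235, 107, 0, 0, 0, -1]
    - [1, 235, 107, 0, 0, 0, 1]
    - [1, 235, 107, 0, 0, 0, 1]
    - [1, 235, 107, 0, 0, 0, 1]
    - [1, 235, 107, 0, 0, 0, 1]
  grip_force: 60

```text
t: 3.08
eef_pos: [0.5489, -0.4494, 0.1989]
ee_rot: [3.14, -0.0, 0.874]
force: [-1.3, -0.0, 0.2]
width: 0.0536
```

Call:
drive_tool:
  moves:
    - [0, 0, 0, 0, 0, 0, 1]
    - [0, 0, 0, 0, 0, 0, 1]
    - [0, 0, 0, 0, 0, 0, 1]
    - [0, 0, 0, 0, 0, 0, 1]

```text
t: 3.58
eef_pos: [0.5487, -0.4493, 0.1975]
ee_rot: [-3.141, 0.0, 0.873]
force: [-0.2, 0.4, 0.4]
width: 0.0145
```

Call:
drive_tool:
  moves:
    - [0, 0, -8, 0, 0, 0, 1]
    - [0, 0, -20, 0, 0, 0, 1]
    - [0, 0, -35, 0, 0, 0, 1]
    - [0, 0, -50, 0, 0, 0, 1]
    - [0, 0, -65, 0, 0, 0, 1]
    - [0, 0, -80, 0, 0, 0, 1]
    - [0, 0, -95, 0, 0, 0, 1]
    - [0, 0, -95, 0, 0, 0, 1]

```text
t: 4.58
eef_pos: [0.549, -0.4496, 0.2946]
ee_rot: [3.139, -0.001, 0.874]
force: [0.3, -0.3, -3.3]
width: 0.0139
```

```bash
python3 - <<'E'
from h import *
print(get_state()["force"],get_state()["moment"],get_state()["width"])
f=grab_frame("top"); g=grab_frame("side"); a=f["img"][190:360,360:560]; b=g["img"][130:330,300:480]
c=np.zeros((560,800,3),np.uint8); a=cv2.resize(a,None,fx=2.2,fy=2.2); b=cv2.resize(b,None,fx=1.95,fy=1.95)
c[:a.shape[0],:a.shape[1]]=a; c[:b.shape[0],445:445+b.shape[1]]=b[:,:355]; save("l1.png",np.clip(c*1.5,0,255).astype(np.uint8))
E
```

```text
[ 0.32483545 -0.34158875 -3.3236252 ] [-0.41062802 -0.39436496  0.02001932] 0.013892061765098189
```

View pics/l1.png

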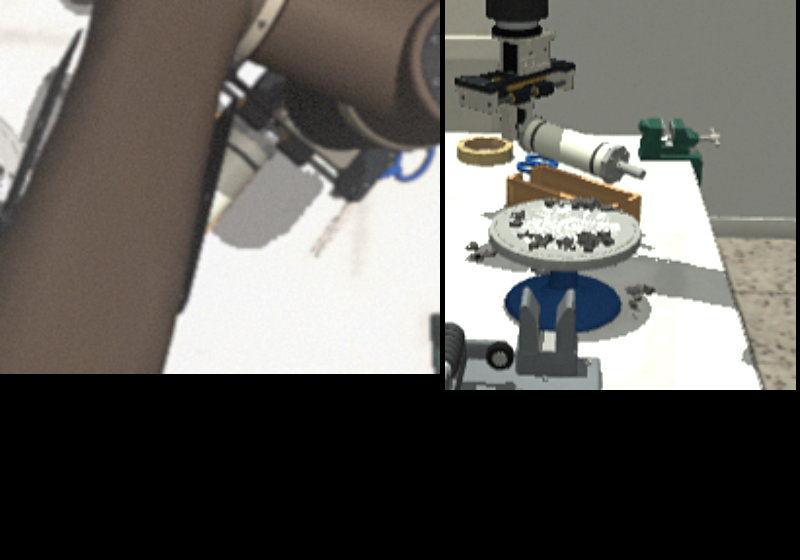

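The jar is clear of its case, held by the stub with a small droop, and nothing is snagged. I'll raise it and move to the free bench.

```bash
python3 -c "
from h import *
go(.549,-.45,.36,50);go(.41,-.64,.36,20); go(.41,-.64,.24,20)"
```

```text
t 4.67 shift [ -0.3   0.9 -67.5] turn [-0. -0.  0.] F [ 0.5 -1.2 -3.9] w 0.0146
t 4.67 shift [-235.2   16.4  -67.6] turn [-0. -0. 30.] F [ 0.5 -1.2 -3.9] w 0.0146
t 4.67 shift [-235.2   16.4   52.4] turn [-0. -0. 30.] F [ 0.5 -1.2 -3.9] w 0.0146
```

Call:
drive_tool:
  moves:
    - [0, 0, -40, 0, 0, 0, 1]
    - [0, 0, -68, 0, 0, 0, 1]
    - [-40, 3, -68, 0, 0, 5, 1]
    - [-80, 6, -68, 0, 0, 10, 1]
    - [-120, 8, -68, 0, 0, 15, 1]
    - [-160, 11, -68, 0, 0, 20, 1]
    - [-200, 14, -68, 0, 0, 25, 1]
    - [-235, 16, -68, 0, 0, 30, 1]
    - [-235, 16, -40, 0, 0, 30, 1]
    - [-235, 16, 0, 0, 0, 30, 1]
    - [-235, 16, 30, 0, 0, 30, 1]
    - [-235, 16, 30, 0, 0, 30, 1]

```text
t: 6.18
eef_pos: [0.4091, -0.6388, 0.2582]
ee_rot: [-3.135, 0.003, 0.349]
force: [-0.7, 0.1, -3.7]
width: 0.0143
```

```bash
python3 - <<'E'
from h import *
go(.41,-.64,.19,20); print(get_state()["moment"])
f=grab_frame("side"); w=cloud(f)
# jar points: region around held stub toward 110deg
d=np.array([-.342,.94]); r=w[...,:2]-[.41,-.64]; u=r@d; v=r@[-d[1],d[0]]
m=(u>.02)&(u<.28)&(np.abs(v)<.05)&(w[...,2]>.012)
for a in np.arange(.02,.28,.02):
    k=m&(u>=a)&(u<a+.02)
    if k.sum(): print(round(a,2),k.sum(),w[k][:,2].min().round(3),w[k][:,2].max().round(3),v[k].mean().round(3))
E
```

```text
t 6.17 shift [ 0.6  1.9 68.2] turn [-0.4  0.2  0. ] F [-0.7  0.1 -3.7] w 0.0143
[-0.56164479 -0.14574195  0.01627866]
0.02 1187 0.068 0.5 -0.001
0.04 1226 0.077 0.498 0.001
0.06 200 0.072 0.481 -0.025
0.08 61 0.067 0.463 -0.01
0.1 64 0.061 0.102 -0.01
0.12 56 0.057 0.099 -0.01
0.14 69 0.056 0.097 -0.009
0.16 67 0.051 0.093 -0.011
0.18 135 0.029 0.089 -0.005
0.2 116 0.042 0.088 0.0
0.22 21 0.043 0.062 0.001
0.24 20 0.043 0.059 0.001
0.26 1 0.531 0.531 -0.045
```

The jar droops about 8°, measured in the side depth image. I'll level it by tilting the tool about the jaw axis, then lower it.

Call:
drive_tool:
  moves:
    - [0, 11, 1, 4, 0, 0, 1]
    - [0, 22, 1.5, 8, 0, 0, 1]
    - [0, 22, 25, 8, 0, 0, 1]
    - [0, 22, 45, 8, 0, 0, 1]
    - [0, 22, 57, 8, 0, 0, 1]
    - [0, 22, 62, 8, 0, 0, 1]
    - [0, 22, 65, 8, 0, 0, 1]
    - [0, 22, 65, 8, 0, 0, 1]

```text
t: 7.22
eef_pos: [0.4177, -0.6605, 0.1982]
ee_rot: [-3.003, -0.0, 0.35]
force: [0.4, 1.3, -3.1]
width: 0.0143
```

Call:
drive_tool:
  moves:
    - [0, -0.4, 2, 0, 0, 0, 1]
    - [0, -0.7, 4, 0, 0, 0, 1]
    - [0, -0.7, 5, 0, 0, 0, 1]
    - [0, -0.7, 5, 0, 0, 0, 1]

```text
t: 7.72
eef_pos: [0.4171, -0.6592, 0.1929]
ee_rot: [-3.002, -0.0, 0.35]
force: [0.5, -0.4, -2.1]
width: 0.0144
```

Call:
drive_tool:
  moves:
    - [0, -0.4, 2, 0, 0, 0, 1]
    - [0, -0.7, 4, 0, 0, 0, 1]
    - [0, -1, 6, 0, 0, 0, 1]
    - [0, -1, 6, 0, 0, 0, 1]

```text
t: 8.22
eef_pos: [0.4166, -0.6577, 0.1882]
ee_rot: [-3.003, 0.0, 0.35]
force: [0.3, 0.5, 4.9]
width: 0.0147
```

Call:
drive_tool:
  moves:
    - [0, 0, 0, 0, 0, 0, -1]
    - [0, 0, 0, 0, 0, 0, -1]
    - [0, 0, 0, 0, 0, 0, -1]
    - [0, 0, 0, 0, 0, 0, -1]
    - [0, 0, 0, 0, 0, 0, -1]
    - [0, 3, -30, 0, 0, 0, -1]
    - [0, 8, -80, 0, 0, 0, -1]
    - [0, 8, -130, 0, 0, 0, -1]
    - [0, -50, -150, -8, 0, 0, -1]
    - [0, -130, -170, -8, 0, 0, -1]
    - [0, -130, -170, -8, 0, 0, -1]

```text
t: 9.6
eef_pos: [0.3796, -0.5564, 0.3763]
ee_rot: [3.139, -0.002, 0.351]
force: [0.7, -0.6, 0.8]
width: 0.0876
```

```bash
python3 - <<'E'
from h import *
import pickle
s=get_state();print(s["eef_pos"],s["ee_rot"])
fs={n:grab_frame(n) for n in("wrist","side")}; pickle.dump(fs,open("f2.pkl","wb"))
a=cv2.resize(fs["wrist"]["img"],(448,336)); b=cv2.resize(fs["side"]["img"][100:280,300:480],(336,336)); save("lay.png",np.hstack([a,b]))
w=cloud(fs["side"]); z=w[...,2]
d=np.array([-.342,.94]); r=w[...,:2]-[.41,-.64]; u=r@d; v=r@[-d[1],d[0]]
m=(u>-.02)&(u<.28)&(np.abs(v)<.05)&(z>.012)&(z<.075)
for a in np.arange(-.02,.28,.02):
    k=m&(u>=a)&(u<a+.02)
    if k.sum(): print(round(a,2),k.sum(),z[k].min().round(3),z[k].max().round(3),v[k].mean().round(3))
E
```

```text
[ 0.3795689  -0.55637999  0.37631446] [ 3.13890589e+00 -1.53556941e-03  3.50977805e-01]
-0.02 5 0.027 0.035 -0.004
0.02 16 0.015 0.055 -0.009
0.04 52 0.013 0.054 -0.013
0.06 49 0.015 0.053 -0.012
0.08 42 0.015 0.054 -0.014
0.1 49 0.013 0.053 -0.012
0.12 52 0.016 0.054 -0.014
0.14 51 0.017 0.054 -0.013
0.16 46 0.024 0.053 -0.012
0.18 49 0.013 0.055 -0.008
0.2 132 0.013 0.056 0.002
0.22 20 0.024 0.036 -0.003
0.24 24 0.019 0.036 -0.0
```

View pics/lay.png

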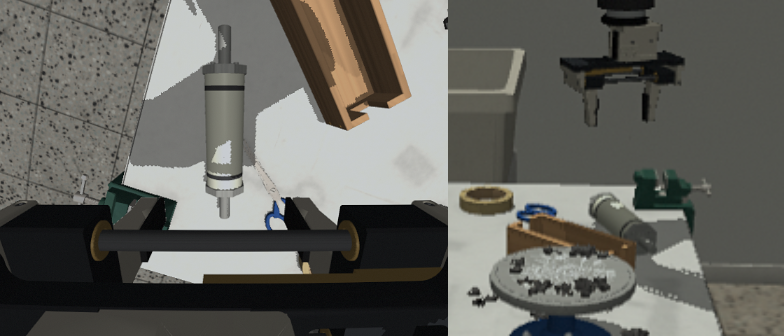

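The jar lies flat on the bench, stub tips in the wrist view at about (320,36) and (320,310) full scale. Now its centre and axis.

```bash
python3 - <<'E'
from h import *
import pickle
f=pickle.load(open("f2.pkl","rb"))["wrist"]; w=cloud(f); z=w[...,2]
tip=ray(f,[[320,36],[320,310]],.0355); print("tips",tip.round(4),np.linalg.norm(tip[0]-tip[1]))
U=np.zeros((480,640),bool); U[30:320,285:360]=1
m=U&(z>.045)&(z<.062); p=w[m]; print(m.sum())
(c,s,a)=cv2.minAreaRect(p[:,:2].astype(np.float32)); print(c,s,a, np.median(p[:,2]))
# axis: ridge of body, and stub points
m2=U&(z>.022)&(z<.042); q=w[m2]; d=np.array([-.342,.94]); u=(q[:,:2]-c)@d
for s in(1,-1):
    k=(u*s>.09)&(u*s<.14); print(s,k.sum(),q[k].mean(0).round(4),(u*s)[k].max(),q[k][:,2].max())
E
```

```text
tips [[ 0.3253 -0.4085  0.0355]
 [ 0.4138 -0.6501  0.0355]] 0.25729759888269327
8063
(0.3695918619632721, -0.5288650989532471) (0.04403715580701828, 0.17322097718715668) 20.18027114868164 0.052009120905178896
1 912 [ 0.3321 -0.4262  0.0336] 0.12898406047210667 0.037380608957125985
-1 459 [ 0.4085 -0.6354  0.0338] 0.13211836140627284 0.03715536842925911
```

```bash
python3 -c "
from h import *
go(.3696,-.529,.191,20.1)"
```

```text
t 9.7 shift [ -0.4 -30.8 184.9] turn [ 0.2 -0.1  0. ] F [-0.4 -0.2  0.2] w 0.0874
```

Call:
drive_tool:
  moves:
    - [0, -31, 30, 0, 0, 0, -1]
    - [0, -31, 80, 0, 0, 0, -1]
    - [0, -31, 130, 0, 0, 0, -1]
    - [0, -31, 165, 0, 0, 0, -1]
    - [0, -31, 184, 0, 0, 0, -1]
    - [0, -31, 184, 0, 0, 0, -1]
    - [0, -31, 184, 0, 0, 0, -1]
    - [0, -31, 184, 0, 0, 0, 1]
    - [0, -31, 184, 0, 0, 0, 1]
    - [0, -31, 184, 0, 0, 0, 1]
    - [0, -31, 184, 0, 0, 0, 1]
    - [0, -31, 184, 0, 0, 0, 1]
  grip_force: 45

```text
t: 11.2
eef_pos: [0.3698, -0.5296, 0.1897]
ee_rot: [3.141, 0.0, 0.35]
force: [-1.0, 1.1, 2.0]
width: 0.051
```

Call:
drive_tool:
  moves:
    - [0, 0, -20, 0, 0, 0, 1]
    - [0, 0, -60, 0, 0, 0, 1]
    - [0, 0, -110, 0, 0, 0, 1]
    - [0, 0, -160, 0, 0, 0, 1]
    - [0, 0, -210, 0, 0, 0, 1]
    - [0, 0, -230, 0, 0, 0, 1]
    - [0, 0, -230, 0, 0, 0, 1]

```text
t: 12.08
eef_pos: [0.3698, -0.5295, 0.4205]
ee_rot: [3.14, -0.002, 0.35]
force: [0.5, 0.2, -3.6]
width: 0.0511
```

```bash
python3 -c "
from h import *
go(.40,-.33,.42,75); go(.43,-.05,.42,128); go(.4875,.179,.42,178.5)"
```

```text
t 12.07 shift [  96.7 -177.1    0.3] turn [  0.1  -0.  -55. ] F [ 0.5  0.2 -3.6] w 0.0511
t 12.07 shift [ 2.208e+02 -4.299e+02  1.000e-01] turn [   0.2    0.  -108. ] F [ 0.5  0.2 -3.6] w 0.0511
t 12.07 shift [ 3.533e+02 -6.253e+02 -1.000e-01] turn [ 1.000e-01  1.000e-01 -1.585e+02] F [ 0.5  0.2 -3.6] w 0.0511
```

Call:
drive_tool:
  moves:
    - [17, -30, 0, 0, 0, -10, 1]
    - [34, -62, 0, 0, 0, -20, 1]
    - [52, -96, 0, 0, 0, -30, 1]
    - [70, -130, 0, 0, 0, -40, 1]
    - [90, -165, 0, 0, 0, -50, 1]
    - [118, -207, 0, 0, 0, -60, 1]
    - [146, -249, 0, 0, 0, -70, 1]
    - [174, -291, 0, 0, 0, -80, 1]
    - [202, -333, 0, 0, 0, -90, 1]
    - [230, -375, 0, 0, 0, -100, 1]
    - [258, -416, 0, 0, 0, -108, 1]
    - [258, -416, 0, 0, 0, -108, 1]

```text
t: 13.58
eef_pos: [0.4698, -0.0477, 0.4174]
ee_rot: [-3.139, -0.002, 2.24]
force: [0.2, 0.1, -4.9]
width: 0.0509
```

```bash
python3 -c "
from h import *
go(.4875,.179,.42,178.5)"
```

```text
t 13.57 shift [166.8 154.5  -2.6] turn [ -0.1  -0.2 -50.1] F [ 0.2  0.1 -4.9] w 0.0509
```

Call:
drive_tool:
  moves:
    - [30, 28, -2, 0, 0, -10, 1]
    - [65, 60, -2, 0, 0, -20, 1]
    - [100, 92, -2, 0, 0, -30, 1]
    - [135, 124, -2, 0, 0, -40, 1]
    - [167, 154, -2, 0, 0, -50, 1]
    - [167, 154, -2, 0, 0, -50, 1]
    - [167, 154, -2, 0, 0, -50, 1]

```text
t: 14.45
eef_pos: [0.4877, 0.1755, 0.4198]
ee_rot: [-3.14, -0.003, 3.106]
force: [-0.3, 0.2, -3.1]
width: 0.0507
```

```bash
python3 - <<'E'
from h import *
import pickle
go(.4875,.400,.42,178.5)
f=grab_frame("wrist"); pickle.dump((f,get_state()),open("wr.pkl","wb")); 
print(proj(f,[[.4847,.069,.109],[.4847,.048,.062],[.4875-.003,.179-.131,.262]]))
w=cloud(f); z=w[...,2]
m=(z>.1)&(z<.116)&(w[...,1]<.1)&(w[...,1]>.03)&(np.abs(w[...,0]-.485)<.05); print(m.sum(),cv2.minAreaRect(w[m][:,:2].astype(np.float32)))
m=(z>.02)&(z<.075)&(w[...,1]<.09)&(w[...,1]>.05)&(np.abs(w[...,0]-.485)<.02);print(m.sum(),w[m].mean(0),w[m].min(0),w[m].max(0))
E
```

```text
t 14.45 shift [  8.2 224.3  -0.6] turn [-0.1 -0.1 -0.5] F [-0.3  0.2 -3.1] w 0.0507
[[319.21222676  99.8286188 ]
 [318.55134947  79.86953214]
 [316.22661438  -1.59768204]]
1264 ((0.48600566387176514, 0.06620153784751892), (0.03377398103475571, 0.057436276227235794), 88.87718200683594)<stdin>:8: RuntimeWarning: Mean of empty slice.
  ret = um.true_divide(
Traceback (most recent call last):
ValueError: zero-size array to reduction operation minimum which has no identity
```

Call:
drive_tool:
  moves:
    - [0, 55, 0, 0, 0, 0, 1]
    - [0, 110, 0, 0, 0, 0, 1]
    - [0, 165, 0, 0, 0, 0, 1]
    - [0, 220, 0, 0, 0, 0, 1]
    - [0, 220, 0, 0, 0, 0, 1]
    - [0, 220, 0, 0, 0, 0, 1]

```text
t: 15.25
eef_pos: [0.4957, 0.395, 0.4207]
ee_rot: [-3.14, -0.001, 3.106]
force: [-0.6, 0.6, -4.0]
width: 0.051
```

```bash
python3 - <<'E'
from h import *
import pickle
f=grab_frame("wrist"); pickle.dump((f,get_state()),open("wl.pkl","wb")); 
w=cloud(f); z=w[...,2]
m=(z>.1)&(z<.116)&(w[...,1]<.33)&(w[...,1]>.25)&(np.abs(w[...,0]-.485)<.05); print(m.sum(),cv2.minAreaRect(w[m][:,:2].astype(np.float32)))
m=(z>.02)&(z<.075)&(w[...,1]<.33)&(w[...,1]>.27)&(np.abs(w[...,0]-.485)<.02);print(m.sum(),w[m].mean(0),w[m].min(0),w[m].max(0))
g=pickle.load(open("wr.pkl","rb"))[0]
save("slots.png",np.hstack([g["img"][:,120:520],f["img"][:,120:520]]))
E
```

```text
1336 ((0.49059537053108215, 0.2859254777431488), (0.03367708995938301, 0.05757150053977966), 88.86469268798828)<stdin>:6: RuntimeWarning: Mean of empty slice.
  ret = um.true_divide(
Traceback (most recent call last):
ValueError: zero-size array to reduction operation minimum which has no identity
```

```bash
python3 - <<'E'
from h import *
import pickle
g,s=pickle.load(open("wr.pkl","rb")); f,s2=pickle.load(open("wl.pkl","rb"))
save("slots.png",np.hstack([g["img"][:,120:520],f["img"][:,120:520]]))
for n,h,yc in(("R",g,.069),("L",f,.289)):
    w=cloud(h); z=w[...,2]; k=(z>.1)&(z<.116)&(np.abs(w[...,1]-yc)<.04)&(np.abs(w[...,0]-.488)<.05)
    y=w[k][:,1]; x=w[k][:,0]; xc=np.median([x.min(),x.max()])
    print(n,"prong x:",np.percentile(x[x<xc],[2,98]).round(4),np.percentile(x[x>xc],[2,98]).round(4),"y",np.percentile(y,[1,99]).round(4))
E
```

```text
R prong x: [0.4575 0.4667] [0.502  0.5143] y [0.0493 0.0828]
L prong x: [0.462  0.4745] [0.5084 0.519 ] y [0.2694 0.3024]
```

View pics/slots.png

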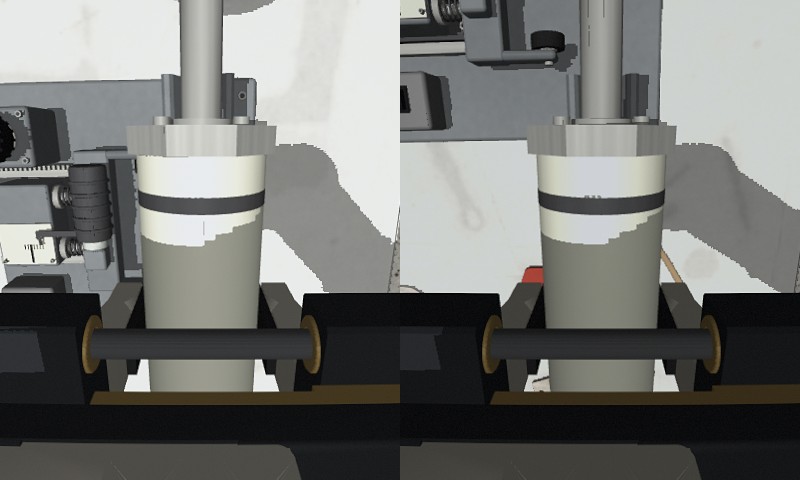

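The wrist views show both slot pillars behind the held stub. Left picture: pillar at (165–255, 75–120). Now I measure the held jar's axis in the same views, so that camera bias cancels.

```bash
python3 - <<'E'
from h import *
import pickle
for n in("wr","wl"):
    f,s=pickle.load(open(n+".pkl","rb")); w=cloud(f); z=w[...,2]
    print(n,s["eef_pos"].round(4),s["ee_rot"].round(4))
    for r0,r1 in((2,60),(60,115)):
        m=np.zeros_like(z,bool); m[r0:r1,280:360]=1; m&=(z>.2)&(z<.29); p=w[m]
        x=[(w[r,:,0][m[r]].min()+w[r,:,0][m[r]].max())/2 for r in range(r0,r1)]; y=[w[r,:,1][m[r]].mean() for r in range(r0,r1)]
        print(" stub",m.sum(),"x",np.mean(x).round(4),"y",np.mean(y).round(4),"zmax",np.percentile(p[:,2],98).round(4))
    m=np.zeros_like(z,bool); m[125:300,240:400]=1; m&=(z>.26)&(z<.31)
    b=w[m]; print(" body",cv2.minAreaRect(b[:,:2].astype(np.float32)),np.percentile(b[:,2],98))
E
```

```text
wr [0.4877 0.1752 0.4203] [-3.1402e+00 -1.9000e-03  3.1054e+00]
 stub 2477 x 0.4832 y 0.0589 zmax 0.2669
 stub 2240 x 0.4838 y 0.0775 zmax 0.2668
 body ((0.4861772358417511, 0.12849204242229462), (0.07507571578025818, 0.07195596396923065), 87.95269012451172) 0.28614580452036253
wl [0.4958 0.3946 0.4211] [-3.1408e+00 -6.0000e-04  3.1057e+00]
 stub 2468 x 0.4915 y 0.2784 zmax 0.2677
 stub 2240 x 0.4921 y 0.297 zmax 0.2676
 body ((0.49472588300704956, 0.3480328619480133), (0.0751667395234108, 0.07225307822227478), 88.16876983642578) 0.28687821784861534
```

```bash
python3 -c "
from h import *
go(.4883,.178,.29,178.75)"
```

```text
t 15.3 shift [  -0.4 -216.6  131.3] turn [-0.  -0.  -0.8] F [ 0.1 -0.5 -3.5] w 0.0517
```

Call:
drive_tool:
  moves:
    - [0, -55, 0, 0, 0, -0.8, 1]
    - [0, -110, 0, 0, 0, -0.8, 1]
    - [0, -165, 0, 0, 0, -0.8, 1]
    - [0, -205, 0, 0, 0, -0.8, 1]
    - [0, -216.5, 20, 0, 0, -0.8, 1]
    - [0, -216.5, 70, 0, 0, -0.8, 1]
    - [0, -216.5, 115, 0, 0, -0.8, 1]
    - [0, -216.5, 131, 0, 0, -0.8, 1]
    - [0, -216.5, 131, 0, 0, -0.8, 1]
    - [0, -216.5, 131, 0, 0, -0.8, 1]

```text
t: 16.55
eef_pos: [0.4885, 0.1791, 0.2918]
ee_rot: [3.14, 0.002, 3.121]
force: [1.3, -0.2, -1.5]
width: 0.051
```

```bash
python3 -c "
from h import *
go(.4883,.178,.224,178.75)"
```

```text
t 16.55 shift [ 0.3 -1.2 67.8] turn [0.1 0.1 0.1] F [ 1.3 -0.2 -1.5] w 0.051
```

Call:
drive_tool:
  moves:
    - [0, -1, 8, 0, 0, 0, 1]
    - [0, -1, 16, 0, 0, 0, 1]
    - [0, -1, 24, 0, 0, 0, 1]
    - [0, -1, 32, 0, 0, 0, 1]
    - [0, -1, 38, 0, 0, 0, 1]
    - [0, -1, 42, 0, 0, 0, 1]
    - [0, -1, 42, 0, 0, 0, 1]

```text
t: 17.42
eef_pos: [0.4881, 0.1786, 0.2481]
ee_rot: [-3.141, -0.0, 3.121]
force: [-0.0, 0.0, -3.2]
width: 0.0511
```

Call:
drive_tool:
  moves:
    - [0, 0, 6, 0, 0, 0, 1]
    - [0, 0, 12, 0, 0, 0, 1]
    - [0, 0, 17, 0, 0, 0, 1]
    - [0, 0, 21, 0, 0, 0, 1]
    - [0, 0, 23.5, 0, 0, 0, 1]
    - [0, 0, 23.5, 0, 0, 0, 1]

```text
t: 18.18
eef_pos: [0.4881, 0.1786, 0.2248]
ee_rot: [-3.141, -0.0, 3.121]
force: [-0.2, -0.4, -3.2]
width: 0.0509
```

Call:
drive_tool:
  moves:
    - [0, 0, 1, 0, 0, 0, 1]
    - [0, 0, 2, 0, 0, 0, 1]
    - [0, 0, 2.5, 0, 0, 0, 1]
    - [0, 0, 2.5, 0, 0, 0, 1]

```text
t: 18.68
eef_pos: [0.4882, 0.1787, 0.224]
ee_rot: [3.141, 0.001, 3.122]
force: [-5.9, -0.5, 13.9]
width: 0.0515
```

Call:
drive_tool:
  moves:
    - [0, 0, -1, 0, 0, 0, -1]
    - [0, 0, -1, 0, 0, 0, -1]
    - [0, 0, -1, 0, 0, 0, -1]
    - [0, 0, -1, 0, 0, 0, -1]
    - [0, 0, -1, 0, 0, 0, -1]
    - [0, 0, -20, 0, 0, 0, -1]
    - [0, 0, -60, 0, 0, 0, -1]
    - [0, 0, -110, 0, 0, 0, -1]
    - [0, 0, -160, 0, 0, 0, -1]
    - [0, 0, -180, 0, 0, 0, -1]
    - [0, 0, -180, 0, 0, 0, -1]

```text
t: 20.05
eef_pos: [0.4883, 0.1787, 0.4042]
ee_rot: [3.139, 0.003, 3.121]
force: [0.1, 0.5, -0.5]
width: 0.0879
```

```bash
python3 - <<'E'
from h import *
import pickle
go(.6627,.090,.40,178.75)
f=grab_frame("wrist"); g=grab_frame("side"); pickle.dump((f,g),open("seat.pkl","wb"))
a=cv2.resize(f["img"],(440,330)); b=cv2.resize(g["img"][250:410,210:390],(360,320)); c=np.zeros((330,800,3),np.uint8); c[:,:440]=a; c[:320,440:]=b; save("seat.png",np.clip(c*1.3,0,255).astype(np.uint8))
w=cloud(f); z=w[...,2]
for y0,y1 in((.105,.125),(.125,.145),(.145,.165),(.165,.185),(.185,.22)):
    k=(w[...,1]>y0)&(w[...,1]<y1)&(np.abs(w[...,0]-.488)<.035)&(z>.06)&(z<.12)
    if k.sum(): print(y0,k.sum(),np.percentile(z[k],98).round(4),np.percentile(w[...,0][k],[1,99]).round(4))
w=cloud(g); z=w[...,2]
for y0,y1 in((.09,.11),(.11,.13),(.13,.16),(.16,.19),(.19,.22),(.22,.25),(.25,.265)):
    k=(w[...,1]>y0)&(w[...,1]<y1)&(np.abs(w[...,0]-.488)<.02)&(z>.06)&(z<.12)
    if k.sum(): print("side",y0,k.sum(),np.percentile(z[k],98).round(4))
E
```

```text
t 20.05 shift [-176.1  -85.2    4.5] turn [0.1 0.2 0.1] F [ 0.1  0.5 -0.5] w 0.0879
0.105 1396 0.089 [0.4621 0.522 ]
0.125 1309 0.0888 [0.4629 0.5205]
0.145 1197 0.0889 [0.4638 0.513 ]
0.165 1142 0.0887 [0.4637 0.5139]
0.185 1835 0.0888 [0.4645 0.514 ]
side 0.09 135 0.1036
side 0.11 97 0.0885
side 0.13 151 0.0886
side 0.16 168 0.0886
side 0.19 180 0.0885
side 0.22 181 0.0887
side 0.25 101 0.0908
```

View pics/seat.png

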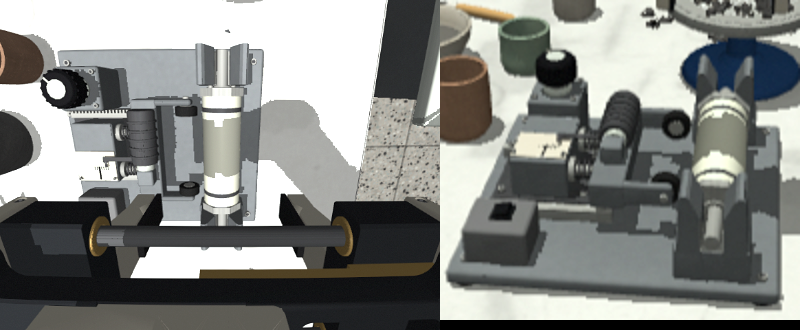

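The jar is seated: its top is 88.7 mm high at every station along it, level, against an expected 88 mm. The wheels stand clear at (187,110) and (190,187) left panel. Next I refine the knob centre from this wrist frame, then approach it.

```bash
python3 - <<'E'
from h import *
import pickle
f,g=pickle.load(open("seat.pkl","rb"))
for n,h in(("wrist",f),("side",g)):
    w=cloud(h); z=w[...,2]; m=(z>.119)&(z<.128)&(np.hypot(w[...,0]-.6627,w[...,1]-.09)<.03); p=w[m][:,:2].astype(np.float32)
    print(n,m.sum(),cv2.minEnclosingCircle(p),np.median(z[m]))
w=cloud(f); z=w[...,2]; r=np.hypot(w[...,0]-.6627,w[...,1]-.09)
k=(z>.09)&(r>.03)&(r<.08)&(z<.2); p=w[k]; print("near knob high",k.sum(), p.min(0),p.max(0),r[k].min())
go(.6625,.09,.40,225); go(.6625,.09,.278,225)
E
```

```text
wrist 2453 ((0.6637855768203735, 0.09142386168241501), 0.022175198420882225) 0.12432873365924939
side 161 ((0.6628986597061157, 0.0935690775513649), 0.02145157940685749) 0.1234289899386877
near knob high 284 [0.58825271 0.11776701 0.09219426] [0.605989   0.1434703  0.10415909] 0.06578733336049764
t 20.15 shift [-176.5  -84.8    1.6] turn [  0.   -0.  -46.2] F [-0.4  0.  -0.4] w 0.0875
t 20.15 shift [-176.6  -84.8  123.6] turn [  0.   -0.  -46.2] F [-0.4  0.  -0.4] w 0.0875
```

Call:
drive_tool:
  moves:
    - [-50, -24, 0, 0, 0, -10, -0.3]
    - [-100, -47, 0, 0, 0, -20, -0.3]
    - [-150, -71, 0, 0, 0, -30, -0.3]
    - [-177.5, -84, 0, 0, 0, -40, -0.3]
    - [-177.5, -84, 30, 0, 0, -46, -0.3]
    - [-177.5, -84, 70, 0, 0, -46, -0.3]
    - [-177.5, -84, 105, 0, 0, -46, -0.3]
    - [-177.5, -84, 122, 0, 0, -46, -0.3]
    - [-177.5, -84, 122, 0, 0, -46, -0.3]
    - [-177.5, -84, 122, 0, 0, -46, -0.3]
  grip_force: 25

```text
t: 21.4
eef_pos: [0.6644, 0.0912, 0.2816]
ee_rot: [-3.141, 0.001, -2.359]
force: [0.1, 0.2, -0.3]
width: 0.0569
```

Call:
drive_tool:
  moves:
    - [0, 0, 0, 0, 0, 0, 1]
    - [0, 0, 0, 0, 0, 0, 1]
    - [0, 0, 0, 0, 0, 0, 1]
    - [0, 0, 0, 0, 0, 0, 1]

```text
t: 21.9
eef_pos: [0.6641, 0.0911, 0.2815]
ee_rot: [-3.141, 0.001, -2.359]
force: [-1.7, 0.1, 5.9]
width: 0.0414
```

Call:
drive_tool:
  moves:
    - [0, 0, 0, 0, 0, 9, 1]
    - [0, 0, 0, 0, 0, 18, 1]
    - [0, 0, 0, 0, 0, 27, 1]
    - [0, 0, 0, 0, 0, 36, 1]
    - [0, 0, 0, 0, 0, 45, 1]
    - [0, 0, 0, 0, 0, 54, 1]
    - [0, 0, 0, 0, 0, 63, 1]
    - [0, 0, 0, 0, 0, 72, 1]
    - [0, 0, 0, 0, 0, 81, 1]
    - [0, 0, 0, 0, 0, 90, 1]
    - [0, 0, 0, 0, 0, 90, 1]

```text
t: 23.28
eef_pos: [0.6641, 0.0911, 0.2815]
ee_rot: [3.14, 0.001, 2.351]
force: [-0.9, 0.7, 7.1]
width: 0.0416
```

```bash
python3 - <<'E'
from h import *
import pickle
s=get_state(); print(s["moment"],s["force"],np.degrees(s["ee_rot"]),s["width"])
g=grab_frame("side"); f=grab_frame("wrist"); g0=pickle.load(open("seat.pkl","rb"))[1]
pickle.dump((f,g),open("k1.pkl","wb"))
a=[cv2.resize(x["img"][305:395,215:345],(400,277),interpolation=cv2.INTER_CUBIC) for x in(g0,g)]
c=np.zeros((577,800,3),np.uint8); c[:277]=np.hstack(a); c[277:,:400]=cv2.resize(f["img"],(400,300)); save("k1.png",np.clip(c*1.3,0,255).astype(np.uint8))
E
```

```text
[ 0.26656762  0.60066051 -0.08655521] [-0.91556209  0.74000556  7.06582753] [1.79932305e+02 4.22674795e-02 1.34725907e+02] 0.0416253577714425
```

View pics/k1.png

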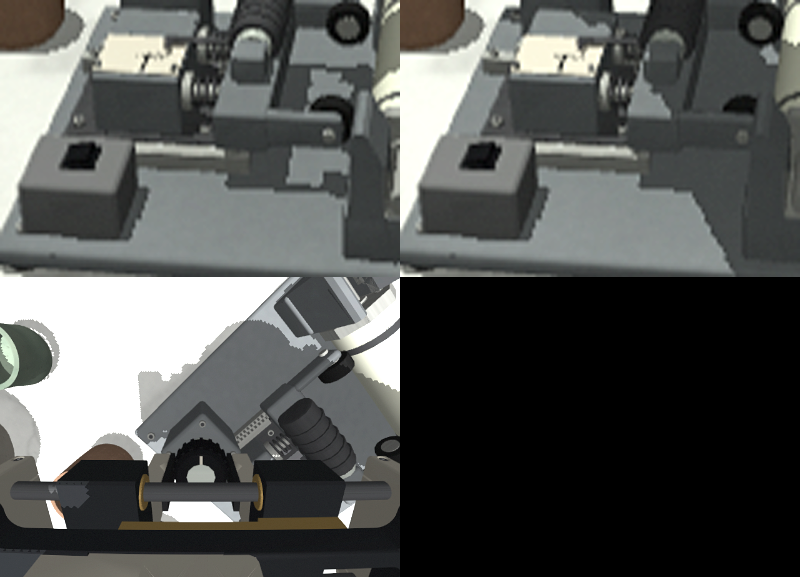

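Side crops: the scale plate and yoke have moved about 11 mm towards the jar and the wheels are nearly at it. Another 53° (2.5 rad in all) is still short of the smallest possible setting, so I turn that far and then look at the scale from above.

Call:
drive_tool:
  moves:
    - [0, 0, 0, 0, 0, 9, 1]
    - [0, 0, 0, 0, 0, 18, 1]
    - [0, 0, 0, 0, 0, 27, 1]
    - [0, 0, 0, 0, 0, 36, 1]
    - [0, 0, 0, 0, 0, 45, 1]
    - [0, 0, 0, 0, 0, 53, 1]
    - [0, 0, 0, 0, 0, 53, 1]
    - [0, 0, 0, 0, 0, 53, 1]

```text
t: 24.38
eef_pos: [0.6641, 0.0912, 0.2815]
ee_rot: [3.14, -0.0, 1.429]
force: [-0.9, 0.3, 5.7]
width: 0.0414
```

```bash
python3 - <<'E'
from h import *
s=get_state(); print(s["moment"],s["force"],np.degrees(s["ee_rot"]),s["width"])
# is the scale visible in top / side now?
for n in("top","side"):
    f=grab_frame(n); uv=proj(f,[[.655,.175,.082]])[0]; w=cloud(f); print(n,uv,w[int(uv[1]),int(uv[0])],f["img"][int(uv[1]),int(uv[0])])
E
```

```text
[ 0.20856578  0.55665588 -0.03004637] [-0.9284831   0.28264557  5.66163771] [ 1.79927145e+02 -2.74778877e-02  8.18579177e+01] 0.04139633708932824
top [209.81443645 194.31328465] [0.65578718 0.17702345 0.08163577] [86 82 77]
side [264.79664053 316.2651655 ] [0.65867269 0.16567842 0.07666489] [68 69 66]
```

Call:
drive_tool:
  moves:
    - [0, 0, 0, 0, 0, 0, -0.3]
    - [0, 0, 0, 0, 0, 0, -0.3]
    - [0, 0, 0, 0, 0, 0, -0.3]
    - [0, 0, -30, 0, 0, 0, -0.3]
    - [0, 0, -60, 0, 0, 0, -0.3]
    - [56, 55, -60, 0, 0, 0, -0.3]
    - [75, 55, -60, 0, 0, 0, -0.3]
    - [75, 55, -60, 0, 0, 0, -0.3]
    - [75, 55, -60, 0, 0, 0, -0.3]

```text
t: 25.6
eef_pos: [0.7286, 0.1572, 0.3398]
ee_rot: [-3.141, 0.001, 1.429]
force: [-0.8, 0.3, -0.2]
width: 0.0569
```

```bash
python3 - <<'E'
from h import *
import pickle
s=get_state(); print(s["eef_pos"],s["force"])
f=grab_frame("wrist"); pickle.dump(f,open("s1.pkl","wb"))
uv=proj(f,[[.65,.175,.082]])[0].astype(int); print(uv)
x0=max(uv[0]-100,0); y0=max(uv[1]-75,0); print(x0,y0)
save("s1.png",cv2.resize(f["img"][y0:y0+150,x0:x0+200],(800,600),interpolation=cv2.INTER_CUBIC))
E
```

```text
[0.72863371 0.15721937 0.33977813] [-0.77515141  0.26635112 -0.15134112]
[330 133]
230 58
```

View pics/s1.png

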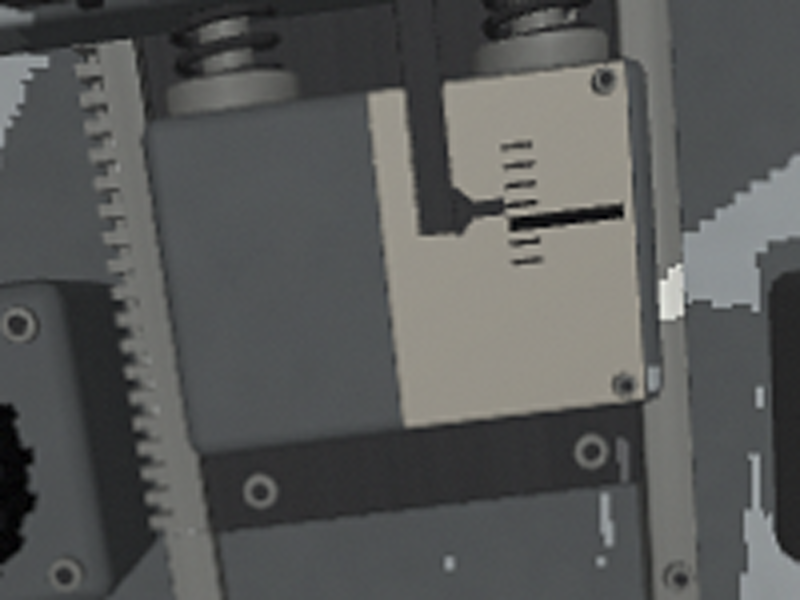

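The pointer tip is at (505,208) and the long mark's line passes at y≈223.5 there. The short marks are 19.3 px per 3 mm, so the pointer stands 2.4 mm short of the mark, on the jar side. That needs 0.34 rad ≈ 20° more.

Call:
drive_tool:
  moves:
    - [-30, -55, 0, 0, 0, 0, -0.3]
    - [-75, -55, 0, 0, 0, 0, -0.3]
    - [-75, -55, 0, 0, 0, 0, -0.3]
    - [-75, -55, 0, 0, 0, 0, -0.3]
    - [-75, -55, 30, 0, 0, 0, -0.3]
    - [-75, -55, 55, 0, 0, 0, -0.3]
    - [-75, -55, 60, 0, 0, 0, -0.3]
    - [-75, -55, 60, 0, 0, 0, -0.3]
    - [-75, -55, 60, 0, 0, 0, 1]
    - [-75, -55, 60, 0, 0, 0, 1]
    - [-75, -55, 60, 0, 0, 0, 1]
    - [-75, -55, 60, 0, 0, 0, 1]

```text
t: 27.15
eef_pos: [0.6641, 0.0911, 0.2814]
ee_rot: [3.14, -0.001, 1.429]
force: [-1.2, 0.9, 7.1]
width: 0.0411
```

Call:
drive_tool:
  moves:
    - [0, 0, 0, 0, 0, 0, 1]
    - [0, 0, 0, 0, 0, 8, 1]
    - [0, 0, 0, 0, 0, 16, 1]
    - [0, 0, 0, 0, 0, 20, 1]
    - [0, 0, 0, 0, 0, 20, 1]
    - [0, 0, 0, 0, 0, 20, 1]
    - [0, 0, 0, 0, 0, 20, -0.3]
    - [0, 0, 0, 0, 0, 20, -0.3]
    - [0, 0, 0, 0, 0, 20, -0.3]
    - [0, 0, -30, 0, 0, 20, -0.3]
    - [0, 0, -60, 0, 0, 20, -0.3]
    - [0, 0, -60, 0, 0, 10, -0.3]

```text
t: 28.65
eef_pos: [0.6646, 0.0911, 0.3433]
ee_rot: [3.138, -0.003, 1.257]
force: [0.3, -0.4, -0.3]
width: 0.057
```

Call:
drive_tool:
  moves:
    - [0, 0, 0, 0, 0, -10, -0.3]
    - [40, 30, 0, 0, 0, -10, -0.3]
    - [65, 65, 0, 0, 0, -10, -0.3]
    - [65, 65, 0, 0, 0, -10, -0.3]
    - [65, 65, 0, 0, 0, -10, -0.3]

```text
t: 29.28
eef_pos: [0.7457, 0.1324, 0.3395]
ee_rot: [-3.14, 0.001, 1.428]
force: [-0.9, -0.3, -0.5]
width: 0.0569
```

```bash
python3 - <<'E'
from h import *
import pickle
s=get_state(); print(s["eef_pos"],np.degrees(s["ee_rot"]),s["force"])
f=grab_frame("wrist"); pickle.dump(f,open("s2.pkl","wb"))
uv=proj(f,[[.65,.175,.082]])[0].astype(int); print(uv)
x0=max(uv[0]-100,0); y0=max(uv[1]-75,0); print(x0,y0)
save("s2.png",cv2.resize(f["img"][y0:y0+150,x0:x0+200],(800,600),interpolation=cv2.INTER_CUBIC))
g=grab_frame("side"); w=cloud(g); z=w[...,2]
for y0,y1 in((.11,.13),(.13,.16),(.16,.19),(.19,.22),(.22,.25)):
    k=(w[...,1]>y0)&(w[...,1]<y1)&(np.abs(w[...,0]-.488)<.02)&(z>.06)&(z<.12)
    print("jar top",y0,k.sum(),np.percentile(z[k],98).round(4), w[...,0][k][z[k]>np.percentile(z[k],85)].mean().round(4))
E
```

```text
[0.74570407 0.13241191 0.33948145] [-1.79920800e+02  4.05940279e-02  8.18327415e+01] [-0.93446229 -0.32428336 -0.5241927 ]
[365 101]
265 26
jar top 0.11 91 0.0886 0.4836
jar top 0.13 152 0.0888 0.4851
jar top 0.16 164 0.0884 0.4844
jar top 0.19 177 0.089 0.4858
jar top 0.22 179 0.0892 0.4859
```

View pics/s2.png

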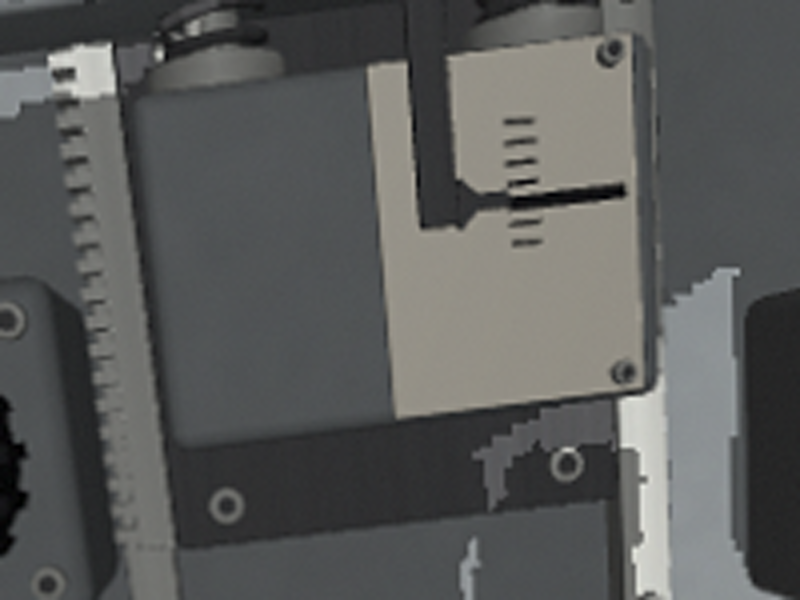

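The pointer tip at (508,201) is within about 0.5 mm of the long mark's line (y≈203). The jar is still down and level, and the gripper is clear at 16 cm. Handing in.

```bash
python3 -c "
from station import *
job_done(); print(get_state()['t'])"
```

```text
the job is handed in; nothing more can be done
the job is handed in; nothing more can be done
```

I handed the job in at about 29 s of robot time. The jar is seated in the mill, and the tension knob is set so the pointer stands on the long mark. No verdict was reported.

**Moves:** I lifted the jar out of its case by the far axle stub. At the near stub the gripper would have come too close to the banding wheel. I laid the jar on free bench, gripped it again by the body, carried it over the wheel and lowered it into both slots. I then turned the knob clockwise about 143°, read the scale, turned it 20° more and let go.

**Last checks:**
- **Jar:** its top measured 88.4–89.2 mm high all along, against an expected 88 mm, so the axle is down in both slots and level.
- **Pointer:** it is within about 0.5 mm of the long mark. It was 2.4 mm short before the last 20°, and that turn moved it by the expected amount.
- **Gripper:** it was open, with the fingertips about 16 cm above the bench and the wrist force near zero.

**Not checked directly:**
- **Wheel force:** I infer it from the pointer, which is at the mark where the wheels press with about 9 N.
- **Pots:** I didn't measure their positions again. The arm only moved well above them, and I felt no unexpected contact.

No check failed. The camera views and the knob differed by 1–2 mm on where the seat was, but the stubs went into the slots with no side force; the only side force was about 6 N once the jar was on the slot bottoms.

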